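# Swap the wrong ink carton in the lower layer of a crosswise stack

## Robot

A 6-joint arm with a two-finger parallel gripper is mounted at the origin on a cart in front of the work surface, level with it; the furniture and walls round the work are solid. World frame = base frame: x ahead of the robot, y to its left, z up, the work surface at z = 0. Lengths are in m, angles in degrees, forces in N, time in s.
With the tool pointing down it reaches from about 0.25 to 0.725 m from the base axis. Payload 9.7 kg.
Tool frame: the origin (TCP) lies at the very end of the fingers, on their centre line; the grasp point (between the pads) lies 19 mm behind it; z points along the fingers, y is the line along which they close (so a half turn about z gives the same grasp; the last joint's range is limited). The gripper opens to 85 mm and grips with 20 to 120 N. Pads are 22 mm wide; open, the fingers measure 114 mm over their backs; the gripper's body (76 mm by 85 mm) begins 54 mm behind the grasp point. The pads swing forward as they close: fully open they stand 13 mm farther back than shut.
Start: joints at [-73.625, 4.979, 10.078, 95.1, 0, 90], TCP at [0.155, -0.528, 0.231] pointing down, gripper open.
Joint ranges: [-179.16, 179.16], [-48.56, 103.87], [-65.8, 70.77], [-126.05, 130.52], [-82.76, 87.17], [-180, 180]. Speed limits (degrees/s): [127.2, 127.2, 147.25, 180, 180, 180].

## Interface

Orientations are given as [roll, pitch, yaw] about the fixed x, y, z axes, in that order (R = Rz(yaw) Ry(pitch) Rx(roll)).
In Python, from workcell import bot, viewer, finder gives the robot as it stands. The module is installed in compiled form; this text tells all that it offers.
- The arm moves only by the shell command python3 -m inch 'ROWS' [FORCE]. ROWS is JSON, a list that holds one entry, the list of rows, each a list of 7 numbers: the opening in per cent of the stroke, from 0 (shut) to 100 (fully open), then the shift along the tool's x, y, z in mm, then the turn, a rotation vector about the tool's x, y, z in degrees. In form: [[[grip, tx, ty, tz, ax, ay, az], ...]]. A call has 1 to 8 rows; each row shifts and turns the commanded pose from where the row before left it, along the tool's axes as they then stand; what a row does not reach is not made up. A row lasts 1/8 s, in which the tool goes at most 62.5 mm and 10.7 degrees, less where a joint would pass 70% of its speed; a pose out of reach is approached as far as the arm can. A call with a gripper value outside its range is refused whole. The fingers move at their own pace and stop on an object; FORCE is the grip in N (left out, the last holds). Time passes only in rows, so rows that do not move let the fingers close. It gives the time, the measured TCP pose, the force, the opening and the grip force at its end, in the units of the state.
- bot.get_obs(): the state, without advancing time (a new reading comes with each control period).
- viewer.camera(name): name is "side" or "top" or "wrist"; returns a dict with "pixels" (420x560x3 uint8, red, green, blue), "vfov" (degrees; the focal length in pixels is half the picture's height over the tangent of half this angle, whatever the lens; pixels are square), "cx", "cy" (the principal point, pixels), "k1" (the pictures are not rectified: a ray, as slopes to the right and down, at radius r is drawn at 1 + k1 r^2 times it, then the intrinsics apply), "R" (3x3) and "t" (3): a world point X has camera coordinates R X + t. Camera axes: x right, y down, z forward; pixel columns grow to the right and rows downward; lengths in m; the calibration is good to about 2 mm. A picture is of the moment at which its call begins. There is no depth.
- bot.job_done(): hands the job in; it is judged then, once.
Trained networks look in the newest picture that a camera, given by its name, has taken for a name from the list of things; names that differ only in an ending like _2 or _b are one class to them, and where a whole thing is asked for, a point or a joint stands for the part that bears it (a point fixed in the world has none). Each returns a list of dicts, best first, with "conf" (0 to 1); they miss things now and then, are a little off and sometimes report something else, mostly with a low value. They report only what shows in the picture. A call takes as long as a camera call. They do not tell look-alikes from the thing itself.
- finder.outline_of(camera, thing): "pixels" (420x560 bool, what is visible of it) and "extent" ([centre column, centre row, width, height] in pixels, round what is visible of it).
- finder.mark_of(camera, thing): "position" ([column, row] in pixels: a listed point, or the origin of a listed thing).
The state is a dict: "time": time; "q": joint angles; "qd": joint speeds; "joint_efforts": joint torques, N m; "ee_pos": TCP position; "tcp_rot": TCP orientation; "wrist_force": force on the tool from outside, world axes, zero at the start; "torque": the same for the moment, N m; "opening": finger opening in m; "grasp_force": force on a finger pad.
Only numpy, scipy, OpenCV 4.12 (cv2) and the standard library are available. Lean on these libraries where they do the work, as an engineer would, in place of code of your own. Each camera call takes 0.05 s, during which the arm holds its last target. There are 200 camera calls.

## Task

The four-colour ink order on the cardboard packing tray has a green carton in its lower layer where the cyan one belongs. Lift the magenta and black cartons off and stand both in the grey tray, then move the green carton to the red returns tray and set the cyan carton down in its empty pocket, square beside the yellow one, which stays in its pocket. Then put the magenta and black cartons back just where each lay, crosswise over the lower two, everything upright, and leave the ink bottle and the blue sheet weight alone.

Things in the scene. Friction and masses are not known exactly. Their poses are not given: they have to be found in the camera images.
- magenta_carton_mid (a point): centre (half-way up) of the small white carton with a magenta sleeve, 66 x 26 x 44 mm (long x wide x tall), about 0.1 kg; its x axis runs along the 66 mm, y along the 26 mm, z up. At the start it lies in the upper layer of the stack, its long side along the packing tray's y axis, 20 mm to one side (x) of the tray's centre; centre 69 mm above the tray's underside. The ends are flat, so it can be held by its two 26 x 44 mm ends.
- black_carton_mid (a point): centre (half-way up) of the small white carton with a black sleeve, 66 x 26 x 44 mm (long x wide x tall), about 0.1 kg; its x axis runs along the 66 mm, y along the 26 mm, z up. At the start in the upper layer, on the other side of the tray's x = 0 from the magenta one and parallel to it, 14 mm of free gap between them. Magenta and black change sides from start to start.
- green_carton_mid (a point): centre (half-way up) of the small white carton with a green sleeve, 66 x 26 x 44 mm (long x wide x tall), about 0.1 kg; its x axis runs along the 66 mm, y along the 26 mm, z up. At the start in one of the two pockets of the packing tray (lower layer), its long side along the tray's x axis; centre 25 mm above the tray's underside.
- yellow_carton_mid (a point): centre (half-way up) of the small white carton with a yellow sleeve, 66 x 26 x 44 mm (long x wide x tall), about 0.1 kg; its x axis runs along the 66 mm, y along the 26 mm, z up. At the start in the other pocket of the packing tray, parallel to the green one, 14 mm of free gap between them; it stays there. Yellow and green change pockets from start to start.
- cyan_carton_mid (a point): centre (half-way up) of the small white carton with a cyan sleeve, 66 x 26 x 44 mm (long x wide x tall), about 0.1 kg; its x axis runs along the 66 mm, y along the 26 mm, z up. At the start it stands alone on the table, centre 22 mm above it.
- pack_tray: fixed square tray of brown cardboard, 82 x 82 mm, floor 3 mm thick, 3 mm wall 8 mm high; origin at the centre of its underside, z up. A rib 4 mm thick and 8 mm high along its x axis parts it into two pockets, each 76 mm long in x and 36 mm wide in y, centred at y = +20 mm and y = -20 mm. Lower layer: one carton in each pocket, long side along x. Upper layer: two cartons on top of these, long side along y, centred at x = +20 mm and x = -20 mm, y = 0.
- side_tray: fixed low grey plastic tray, 160 x 114 mm over its rim (150 x 104 over the walls), inside 144 mm (x) x 98 mm (y), floor 3 mm thick, rim 10 mm high; origin at the centre of its underside. Two cartons stand in it side by side, for instance at x = +35 and -35 mm, long side along y.
- returns_tray: fixed low red plastic tray, 120 x 100 mm over its rim (110 x 90 over the walls), inside 104 mm (x) x 84 mm (y), floor 3 mm thick, rim 10 mm high; origin at the centre of its underside.
- ink_bottle: bystander: white ink bottle with a magenta label and black cap, 44 mm across, 112 mm tall; origin at the centre of its underside; it stays where it is.
- sheet_weight: bystander: blue domed sheet weight, 44 mm across, 36 mm tall; origin at the centre of its underside; it stays where it is.
Mind the look-alikes: they are no part of the job. Several things look just like the pack_tray: the one meant starts farthest to the robot's right. Leave any purple look-alike of the part that bears yellow_carton_mid alone.

How it is judged (in metres and radians):
On the way, in this order (a step that is already met when the one before it is completed fails the run):
1. the magenta and black cartons both stand in the grey tray, let go (x of magenta_carton_mid in the frame of side_tray between -0.07 and 0.07 m and y of magenta_carton_mid in the frame of side_tray between -0.047 and 0.047 m and z of each of magenta_carton_mid, black_carton_mid in the frame of side_tray below 0.032 m and angle between each of magenta_carton_mid, black_carton_mid's own z axis and vertical below 0.15 rad and x of black_carton_mid in the frame of side_tray between -0.07 and 0.07 m and y of black_carton_mid in the frame of side_tray between -0.047 and 0.047 m and contact force between each of magenta_carton, black_carton and the fingers below 0.1 N), for 0.2 s.
2. the green carton stands in the red returns tray, let go (x of green_carton_mid in the frame of returns_tray between -0.05 and 0.05 m and y of green_carton_mid in the frame of returns_tray between -0.04 and 0.04 m and z of green_carton_mid in the frame of returns_tray below 0.032 m and angle between green_carton_mid's own z axis and vertical below 0.15 rad and contact force between green_carton and the fingers below 0.1 N), for 0.2 s.
3. the cyan carton stands in the free pocket of the packing tray, let go (x of cyan_carton_mid in the frame of pack_tray between -0.01 and 0.01 m and (y of cyan_carton_mid in the frame of pack_tray between 0.01 and 0.03 m or y of cyan_carton_mid in the frame of pack_tray between -0.03 and -0.01 m) and z of cyan_carton_mid in the frame of pack_tray below 0.029 m and angle between cyan_carton_mid's own z axis and vertical below 0.1 rad and angle between the x axis of cyan_carton_mid and the x axis of pack_tray, either way round below 0.2 rad and contact force between cyan_carton and the fingers below 0.1 N), for 0.2 s.
At the end, for the whole second after the job is handed in: Cyan seated in the pocket beside yellow (within 10 mm of its centre); yellow within 12 mm of its start; green inside the red tray; magenta and black on top within 13 mm of where each lay, crosswise; all square within 0.2 rad, upright within 0.1 (green 0.15), let go, at rest (x of cyan_carton_mid in the frame of pack_tray between -0.01 and 0.01 m and (y of cyan_carton_mid in the frame of pack_tray between 0.01 and 0.03 m or y of cyan_carton_mid in the frame of pack_tray between -0.03 and -0.01 m) and z of cyan_carton_mid in the frame of pack_tray below 0.029 m and angle between each of cyan_carton_mid, yellow_carton_mid, magenta_carton_mid, black_carton_mid's own z axis and vertical below 0.1 rad and angle between the x axis of each of cyan_carton_mid, yellow_carton_mid and the x axis of pack_tray, either way round below 0.2 rad and distance of yellow_carton_mid from where it was at the start of the episode below 0.012 m and x of green_carton_mid in the frame of returns_tray between -0.05 and 0.05 m and y of green_carton_mid in the frame of returns_tray between -0.04 and 0.04 m and z of green_carton_mid in the frame of returns_tray below 0.032 m and angle between green_carton_mid's own z axis and vertical below 0.15 rad and distance of each of magenta_carton_mid, black_carton_mid from where it was at the start of the episode below 0.013 m and angle between the x axis of each of magenta_carton_mid, black_carton_mid and the y axis of pack_tray, either way round below 0.2 rad and linear speed of each of magenta_carton, black_carton, green_carton, cyan_carton, yellow_carton below 0.02 m/s and angular speed of each of magenta_carton, black_carton, green_carton, cyan_carton, yellow_carton below 0.2 rad/s); the robot touches nothing.
It fails at once if the yellow carton leaves its pocket or is tipped (distance of yellow_carton_mid from where it was at the start of the episode above 0.02 m or angle between yellow_carton_mid's own z axis and vertical above 0.35 rad).
It fails at once if a carton is tipped over (angle between any of magenta_carton_mid, black_carton_mid, green_carton_mid, cyan_carton_mid, yellow_carton_mid's own z axis and vertical above 0.7 rad).
It fails at once if the ink bottle or the sheet weight is shifted or knocked over (distance of any of ink_bottle, sheet_weight from where it was at the start of the episode above 0.02 m or angle between ink_bottle's own z axis and vertical above 0.3 rad).
It also fails if it takes over 144 s, if anything falls off the work surface, if the arm or the gripper's body presses on something with over 40 N, if the wrist force passes 120 N, or if a joint passes its speed limit or range.

## Working session

There is one attempt and no reset: what is moved stays moved. The work goes in short steps, Python scripts to look and compute and a shell command to move; the robot and the scene stay as the last step left them, time stands still between calls to the robot, and variables do not carry over. Pictures are saved under pics/ and viewed, at most 14 in all, crops included, and the job is handed in when it is done.

```bash
mkdir -p pics
cat > h.py <<'E'
import numpy as np, cv2
from workcell import bot, viewer, finder
def K(c):
    f=210/np.tan(np.radians(c["vfov"])/2); return f
def ray(c,uv):
    f=K(c); d=np.array([(uv[0]-c["cx"])/f,(uv[1]-c["cy"])/f]); s=d.copy()
    for _ in range(30): s=d/(1+c["k1"]*(s@s))
    R=np.array(c["R"]);t=np.array(c["t"]); v=R.T@np.array([s[0],s[1],1]); return -R.T@t, v/np.linalg.norm(v)
def atz(c,uv,z):
    o,v=ray(c,uv); return o+v*(z-o[2])/v[2]
def proj(c,X):
    p=np.array(c["R"])@np.array(X)+np.array(c["t"]); s=p[:2]/p[2]; s=s*(1+c["k1"]*(s@s)); return s*K(c)+[c["cx"],c["cy"]]
def tri(rays):
    A=np.zeros((3,3));b=np.zeros(3)
    for o,v in rays: P=np.eye(3)-np.outer(v,v);A+=P;b+=P@o
    return np.linalg.solve(A,b)
def save(c,n): cv2.imwrite("pics/"+n,c["pixels"][:,:,::-1])
E
python3 - <<'E'
from h import *
np.set_printoptions(precision=3,suppress=True)
names="magenta_carton_mid black_carton_mid green_carton_mid yellow_carton_mid cyan_carton_mid pack_tray side_tray returns_tray ink_bottle sheet_weight".split()
zz=dict(magenta_carton_mid=.069,black_carton_mid=.069,green_carton_mid=.025,yellow_carton_mid=.025,cyan_carton_mid=.022)
for cam in("top","side"):
    c=viewer.camera(cam); save(c,cam+"0.png")
    for n in names:
        for r in finder.mark_of(cam,n)[:4]:
            print(cam,n,round(r["conf"],2),np.array(r["position"]),atz(c,r["position"],zz.get(n,0)))
print(bot.get_obs())
E
```

```text
top magenta_carton_mid 0.85 [174.7 248.4] [0.45  0.228 0.069]
top black_carton_mid 0.87 [180.5 232.7] [0.492 0.212 0.069]
top green_carton_mid 0.47 [175.  242.1] [0.471 0.235 0.025]
top green_carton_mid 0.45 [322.4 201.9] [ 0.575 -0.174  0.025]
top yellow_carton_mid 0.65 [186.4 242.3] [0.47  0.203 0.025]
top yellow_carton_mid 0.56 [230.6 242.7] [0.466 0.082 0.025]
top cyan_carton_mid 0.59 [245.9 201.1] [0.582 0.038 0.022]
top cyan_carton_mid 0.22 [180.9 232.5] [0.497 0.219 0.022]
top pack_tray 0.67 [133.6 274.2] [0.385 0.355 0.   ]
top pack_tray 0.65 [184.7 241.7] [0.474 0.212 0.   ]
top side_tray 0.72 [323.5 200.7] [ 0.582 -0.18   0.   ]
top returns_tray 0.78 [392.4 239.6] [ 0.468 -0.37   0.   ]
top ink_bottle 0.52 [258.3 142.4] [0.756 0.002 0.   ]
top sheet_weight 0.6 [272.7 260.9] [ 0.416 -0.033  0.   ]
side magenta_carton_mid 0.66 [226.8 192.3] [0.456 0.202 0.069]
side black_carton_mid 0.76 [236.7 190. ] [0.489 0.219 0.069]
side green_carton_mid 0.49 [234.1 203.4] [0.48  0.219 0.025]
side green_carton_mid 0.26 [264.5 323.5] [ 0.458 -0.396  0.025]
side yellow_carton_mid 0.83 [244.
[... 255 characters left out ...]
.   ]
side side_tray 0.8 [299.3 268.1] [ 0.582 -0.181  0.   ]
side returns_tray 0.89 [268.  325.7] [ 0.469 -0.371  0.   ]
side ink_bottle 0.92 [344.4 232. ] [ 0.764 -0.009  0.   ]
side sheet_weight 0.51 [219.9 247.8] [ 0.412 -0.037  0.   ]
{'time': 1.1, 'q': array([-73.626,   4.979,  10.077,  95.099,  -0.   ,  89.999]), 'qd': array([ 0.003, -0.077, -0.05 ,  0.123, -0.056, -0.037]), 'joint_efforts': array([ -0.002, -52.011,  46.487,   0.002,  -0.   ,  -0.   ]), 'ee_pos': array([ 0.155, -0.528,  0.231]), 'tcp_rot': array([-179.999,    0.   ,   16.375]), 'wrist_force': array([-0.326,  0.375,  0.134]), 'torque': array([-0.046, -0.01 ,  0.056]), 'grasp_force': 0.0, 'opening': 0.08527771170058404}
```

View pics/top0.png

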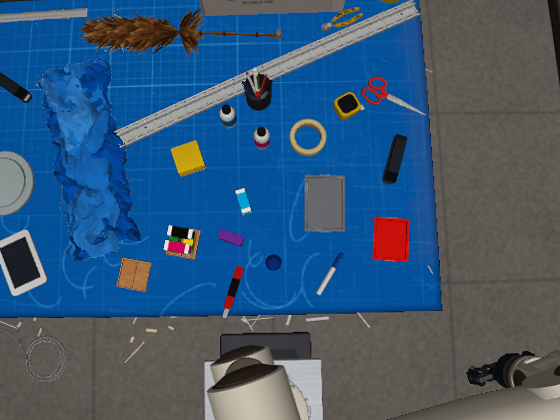

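View pics/side0.png

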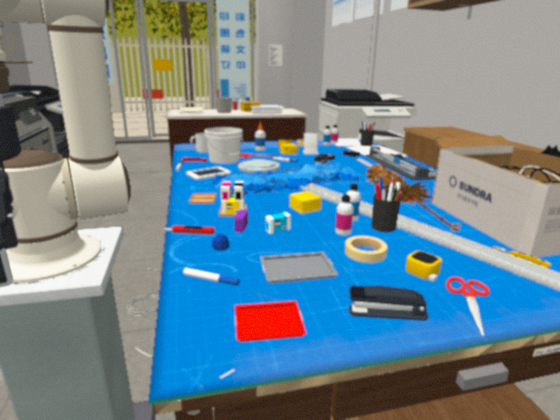

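Top view: the stack sits on the tray at about (182,241), with cyan at (243,201), the grey tray at (325,203), the red tray at (391,240), the purple look-alike at (231,238) and the empty look-alike tray at (134,275). The ink bottle is at (262,135) and the weight at (273,262). The side view agrees. Next I'll bring the wrist camera over the work.

```bash
cat >> h.py <<'E'
def plan(x,y,z,yaw):
    o=bot.get_obs(); p=o["ee_pos"]; y0=o["tcp_rot"][2]; d=(yaw-y0+180)%360-180
    a=np.radians(yaw); D=(np.array([x,y,z])-p)*1000
    print("turn az",round(-d,2),"then shift",np.round([np.cos(a)*D[0]+np.sin(a)*D[1],np.sin(a)*D[0]-np.cos(a)*D[1],-D[2]],1),"at",p.round(4),o["tcp_rot"].round(2))
E
python3 -m inch '[[[100,40,0,-40,0,0,8],[100,40,0,-40,0,0,8],[100,40,-20,-20,0,0,0],[100,40,-40,-20,0,0,0],[100,30,-50,0,0,0,0],[100,30,-50,0,0,0,0],[100,30,-50,0,0,0,0],[100,0,-60,0,0,0,0]]]'
python3 -m inch '[[[100,40,-40,0,0,0,0],[100,40,-40,0,0,0,0],[100,30,-50,0,0,0,0],[100,0,-60,0,0,0,0],[100,0,-60,0,0,0,0],[100,0,0,0,0,0,0],[100,0,0,0,0,0,0]]]'
python3 - <<'E'
from h import *
c=viewer.camera("wrist"); save(c,"w1.png"); plan(.47,.218,.3,-20)
R=np.array(c["R"]); print(-R.T@c["t"],R.round(2)); print(proj(c,[.47,.22,.05]))
E
```

```text
time: 2.1
ee_pos: [0.4025, -0.2378, 0.3503]
tcp_rot: [-180.0, 0.1, 0.4]
wrist_force: [0.8, 0.6, -0.8]
opening: 0.0857
grasp_force: 0.0
time: 2.98
ee_pos: [0.5097, 0.0068, 0.3514]
tcp_rot: [-179.8, -0.0, 0.7]
wrist_force: [0.2, 0.1, -0.7]
opening: 0.0855
grasp_force: 0.0
turn az 20.65 then shift [-109.7 -185.4   51.3] at [0.5097 0.0062 0.3513] [-1.7983e+02 -1.0000e-02  6.5000e-01]
[0.58291411 0.00943466 0.49456867] [[ 0.01 -1.   -0.  ]
 [-0.96 -0.01  0.29]
 [-0.29 -0.   -0.96]]
[130.72043432 192.96100721]
```

View pics/w1.png

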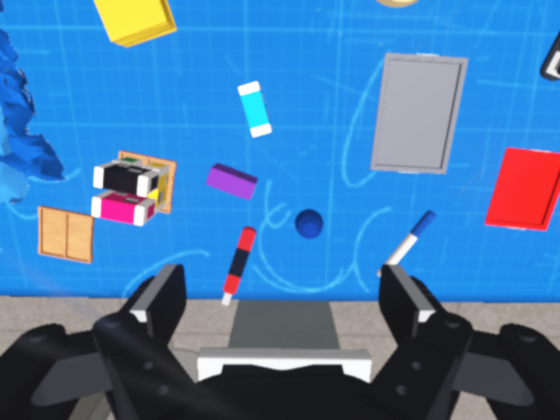

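Wrist view: the stack is at (125,190), cyan at (255,108), the grey tray at (420,113), the red tray at (525,188), the purple look-alike at (232,181) and the weight at (309,224). I'll measure from here, then from over the stack.

```bash
cat > m.py <<'E'
from h import *
import sys
np.set_printoptions(precision=4,suppress=True)
def meas(cam,tops):
    c=viewer.camera(cam)
    for n,(zm,zt) in tops.items():
        for r in finder.mark_of(cam,n)[:2]:
            o,v=ray(c,r["position"]); print(n,"mark",round(r["conf"],2),np.round(r["position"],1),atz(c,r["position"],zm)[:2],"ray",o,v)
        for r in finder.outline_of(cam,n)[:2]:
            ys,xs=np.nonzero(r["pixels"])
            if len(xs)<30: continue
            cs,_=cv2.findContours(r["pixels"].astype(np.uint8),0,cv2.CHAIN_APPROX_NONE)
            ct=max(cs,key=cv2.contourArea)[:,0,:]
            P=np.array([atz(c,p,zt)[:2] for p in ct]).astype(np.float32)*1000
            (q,s,a)=cv2.minAreaRect(P); print("   outl",round(r["conf"],2),"c",np.round(q,1),"size",np.round(s,1),"ang",round(a,1))
    return c
T=dict(magenta_carton_mid=(.069,.091),black_carton_mid=(.069,.091),green_carton_mid=(.025,.047),yellow_carton_mid=(.025,.047),cyan_carton_mid=(.022,.044),pack_tray=(0,.008),side_tray=(0,.01),returns_tray=(0,.01),sheet_weight=(0,0),ink_bottle=(0,0))
E
python3 - <<'E'
from m import *
meas("wrist",{k:T[k] for k in("magenta_carton_mid","black_carton_mid","cyan_carton_mid","side_tray","returns_tray","sheet_weight")})
E
python3 -m inch '[[[100,20,-40,0,0,0,7],[100,10,-50,0,0,0,7],[100,-10,-55,0,0,0,6],[100,-30,-50,0,0,0,0],[100,0,0,0,0,0,0],[100,0,0,0,0,0,0]]]'
python3 - <<'E'
from m import *
c=meas("wrist",{k:T[k] for k in("magenta_carton_mid","black_carton_mid","green_carton_mid","yellow_carton_mid","cyan_carton_mid","pack_tray")})
save(c,"w2.png"); cv2.imwrite("pics/w2c.png",cv2.resize(c["pixels"][80:340,140:480,::-1],None,fx=2.2,fy=2.2,interpolation=cv2.INTER_CUBIC)); print(bot.get_obs()["ee_pos"])
E
```

```text
magenta_carton_mid mark 0.61 [124.2 204.9] [0.4584 0.2213] ray [0.5829 0.0088 0.4946] [-0.2533  0.4322 -0.8655]
   outl 0.66 c [460.7 212. ] size [81.9 42.6] ang 79.9
black_carton_mid mark 0.97 [128.7 176.9] [0.4968 0.2105] ray [0.5829 0.0088 0.4946] [-0.1799  0.4215 -0.8888]
   outl 0.75 c [498.9 203.7] size [81.3 38.2] ang 78.2
cyan_carton_mid mark 0.97 [255.8 105.4] [0.5891 0.046 ] ray [0.5829 0.0088 0.4946] [ 0.0129  0.0785 -0.9968]
cyan_carton_mid mark 0.47 [130.2 178.2] [0.4854 0.2309] ray [0.5829 0.0088 0.4946] [-0.1836  0.4181 -0.8896]
   outl 0.88 c [583.5  45.3] size [65.5 28.4] ang 17.0
side_tray mark 0.94 [414.3 115.5] [ 0.5783 -0.1817] ray [0.5829 0.0088 0.4946] [-0.0088 -0.3593 -0.9332]
   outl 0.94 c [ 577.5 -180.3] size [115.  162.1] ang 87.6
   outl 0.91 c [ 472.5 -362.5] size [104.6 123.7] ang 85.5
sheet_weight mark 0.89 [308.6 218.5] [ 0.4194 -0.034 ] ray [0.5829 0.0088 0.4946] [-0.3129 -0.0818 -0.9462]
   outl 0.66 c [410.7 -34.9] size [48.6 44.7] ang 45.3
time: 4.42
ee_pos: [0.497, 0.0144, 0.3653]
tcp_rot: [-171.6, 1.1, -3.1]
wrist_force: [-0.0, -0.7, -0.3]
openi
[... 581 characters left out ...]
4879 0.2297] ray [ 0.5718 -0.0082  0.5056] [-0.1545  0.4384 -0.8854]
yellow_carton_mid mark 0.59 [198.4 180.4] [0.468  0.2009] ray [ 0.5718 -0.0082  0.5056] [-0.1942  0.3914 -0.8995]
   outl 0.83 c [476. 182.] size [33.2 71.6] ang 86.3
   outl 0.61 c [488.   78.7] size [66.  35.6] ang 69.7
cyan_carton_mid mark 0.82 [294.5  96.2] [0.5842 0.0444] ray [ 0.5718 -0.0082  0.5056] [ 0.0257  0.1081 -0.9938]
   outl 0.91 c [583.8  44.9] size [67.5 30.7] ang 15.1
pack_tray mark 0.56 [126.3 226.5] [0.3814 0.3597] ray [ 0.5718 -0.0082  0.5056] [-0.2912  0.5628 -0.7736]
   outl 0.95 c [389.2 352.2] size [87.8 85.1] ang 79.3
   outl 0.75 c [ 578.8 -180.6] size [116.3 162. ] ang 87.2
[0.4968 0.0145 0.3654]
```

View pics/w2c.png

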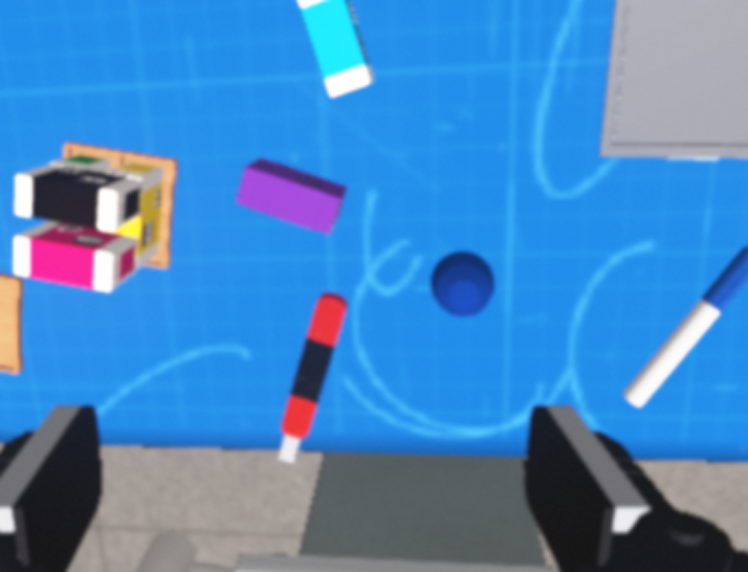

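The last move hardly moved the arm and tilted the tool instead, so I'm checking the joints.

```bash
python3 -m inch '[[[100,0,0,0,0,0,0],[100,0,0,0,0,0,0]]]'; python3 -c "
from h import *
o=bot.get_obs();print(o['q'],o['ee_pos'],o['tcp_rot'],o['wrist_force'])"
```

```text
time: 5.32
ee_pos: [0.4968, 0.0145, 0.3654]
tcp_rot: [-171.6, 1.1, -3.1]
wrist_force: [0.1, 0.2, 0.1]
opening: 0.0857
grasp_force: 0.0
[ -3.12523465   3.96526903  24.10132779 111.27485436   8.38118947
 179.94296296] [0.49676962 0.01447945 0.36541299] [-171.61769293    1.13048142   -3.06879577] [0.13851122 0.19880953 0.05482509]
```

The q6 limit was reached: q6 = q1 + 180° − yaw. I'll use the half-turned yaw of about 160° for the stack.

```bash
python3 -m inch '[[[100,0,0,0,-8.4,1.1,0],[100,0,0,0,0,0,-10],[100,0,0,0,0,0,-10],[100,0,0,0,0,0,-10],[100,0,0,0,0,0,-10],[100,0,0,0,0,0,-10],[100,0,0,0,0,0,-10],[100,0,0,0,0,0,-10]]]' >/dev/null
python3 -m inch '[[[100,0,0,0,0,0,-10],[100,0,0,0,0,0,-10],[100,0,0,0,0,0,-10],[100,0,0,0,0,0,-10],[100,0,0,0,0,0,-10],[100,0,0,0,0,0,-10],[100,0,0,0,0,0,-10],[100,0,0,0,0,0,-10]]]' > /dev/null
python3 -m inch '[[[100,0,0,0,0,0,-10],[100,0,0,0,0,0,0],[100,0,0,0,0,0,0]]]'
python3 -c "
from h import *
plan(.46,.22,.29,160)"
```

```text
time: 7.7
ee_pos: [0.4962, -0.0077, 0.3654]
tcp_rot: [179.1, -0.4, 158.4]
wrist_force: [1.1, -0.3, -0.0]
opening: 0.0853
grasp_force: 0.0
turn az -1.59 then shift [111.9 201.6  75.4] at [ 0.4962 -0.0077  0.3654] [179.14  -0.38 158.41]
```

```bash
cat >> h.py <<'E'
from scipy.spatial.transform import Rotation as Ro
def plan(x,y,z,yaw):
    o=bot.get_obs(); p=o["ee_pos"]
    Rc=Ro.from_euler("xyz",o["tcp_rot"],degrees=True); Rt=Ro.from_euler("xyz",[180,0,yaw],degrees=True)
    rv=np.degrees((Rc.inv()*Rt).as_rotvec()); D=Rt.inv().apply(np.array([x,y,z])-p)*1000
    print("turn",rv.round(1),"then shift",D.round(1),"| at",p.round(4),o["tcp_rot"].round(1),"q6",o["q"][5].round(0),"op",round(o["opening"],4),"gf",round(o["grasp_force"],1))
E
python3 -c "
from h import *
plan(.46,.22,.29,160)"
python3 -m inch '[[[100,0,0,0,0.6,0.7,-1.6],[100,28,50,18,0,0,0],[100,28,50,18,0,0,0],[100,28,50,18,0,0,0],[100,28,50,18,0,0,0],[100,0,0,0,0,0,0],[100,0,0,0,0,0,0]]]'
python3 - <<'E'
from m import *
c=meas("wrist",{k:T[k] for k in("magenta_carton_mid","black_carton_mid","green_carton_mid","yellow_carton_mid","pack_tray")})
save(c,"w3.png"); plan(.46,.22,.29,160)
E
```

```text
turn [ 0.9 -0.4 -1.6] then shift [111.9 201.6  75.4] | at [ 0.4962 -0.0077  0.3654] [179.1  -0.4 158.4] q6 20.0 op 0.0853 gf 0.0
time: 8.57
ee_pos: [0.4573, 0.2191, 0.2965]
tcp_rot: [179.8, -1.1, 160.3]
wrist_force: [0.3, -0.5, 0.2]
opening: 0.085
grasp_force: 0.0
magenta_carton_mid mark 0.78 [278.8 176.5] [0.4533 0.2198] ray [0.3915 0.2443 0.4411] [ 0.1634 -0.0649 -0.9844]
magenta_carton_mid mark 0.41 [265.7 193.3] [0.4666 0.1988] ray [0.3915 0.2443 0.4411] [ 0.1965 -0.119  -0.9732]
   outl 0.9 c [453.6 222.2] size [65.5 32. ] ang 80.0
black_carton_mid mark 0.81 [287.1 211.3] [0.4955 0.2149] ray [0.3915 0.2443 0.4411] [ 0.2684 -0.0759 -0.9603]
   outl 0.95 c [490.7 214. ] size [65.9 36.4] ang 78.8
green_carton_mid mark 0.61 [299.1 190.9] [0.4871 0.2352] ray [0.3915 0.2443 0.4411] [ 0.224  -0.0213 -0.9744]
yellow_carton_mid mark 0.98 [188.1 222.7] [0.4782 0.0824] ray [0.3915 0.2443 0.4411] [ 0.1906 -0.3559 -0.9149]
yellow_carton_mid mark 0.67 [266.6 192.8] [0.4753 0.1948] ray [0.3915 0.2443 0.4411] [ 0.1961 -0.116  -0.9737]
   outl 0.72 c [480.   89.2] size [73.9 38.7] ang 70.2
pack_tray mark 0.88 [283.5 187. ] [0.4805 0.2164] ray [0.3915 0.2443 0.4411] [ 0.1975 -0.062  -0.9783]
pack_tray mark 0.78 [359.7  84.2] [0.3883 0.3514] ray [0.3915 0.2443 0.4411] [-0.007   0.2358 -0.9718]
   outl 0.72 c [474.4 217.9] size [85.8 82.7] ang 78.2
   outl 0.7 c [486.5 192.7] size [31.8  6.1] ang 76.4
turn [ 0.3 -1.   0.2] then shift [-2.   1.9  6.5] | at [0.4575 0.2189 0.2965] [179.7  -1.  160.2] q6 45.0 op 0.0851 gf 0.0
```

View pics/w3.png

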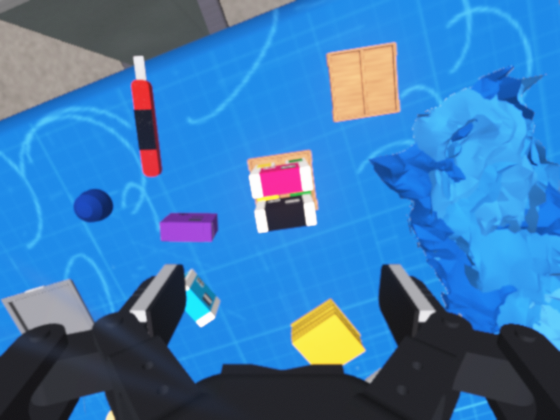

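The stack is centred at about (283,193), magenta nearer the camera at (280,180) and black at (287,213). The tray's yaw is about −11°. I'll take a second, lower view and fit box silhouettes, with height left free.

```bash
cat > fit.py <<'E'
from h import *
import pickle
from scipy.optimize import minimize
def grab(cam,names,near=None):
    c=viewer.camera(cam); out={}
    for n in names:
        L=finder.outline_of(cam,n)
        if near and n in near:
            L=[r for r in L if np.hypot(*(proj(c,near[n])-r["extent"][:2]))<25]
        if L: out[n]=L[0]["pixels"]
        print(n,[round(r["conf"],2) for r in L][:3])
    return c,out
def hull(c,x,y,z,yaw,m,S=4,dims=(33,13,22)):
    a=np.radians(yaw); P=[]
    for i in(-1,1):
        for j in(-1,1):
            for k in(-1,1):
                u,v,w=i*dims[0]/1e3,j*dims[1]/1e3,k*dims[2]/1e3
                P.append((proj(c,[x+u*np.cos(a)-v*np.sin(a),y+u*np.sin(a)+v*np.cos(a),z+w])+.5)*S-.5)
    h=cv2.convexHull(np.round(np.array(P)*16).astype(np.int32)); cv2.fillConvexPoly(m,h,1,shift=4)
def fit(views,masks,p0,S=4,dims=(33,13,22)):
    """masks: per view bool union; p0: list of [x,y,z,yaw]"""
    p0=np.array(p0,float); sc=np.array([.001,.001,.001,1.]); crops=[]
    T=[cv2.resize(m.astype(np.float32),None,fx=S,fy=S,interpolation=cv2.INTER_LINEAR)>.5 for m in masks]
    def cost(d):
        e=0
        for b,t,c in zip(range(9),T,views):
            m=np.zeros(t.shape,np.uint8)
            for q in p0+d.reshape(p0.shape)*sc: hull(c,*q,m,S,dims)
            e+=1-(t&(m>0)).sum()/(t|(m>0)).sum()
        return e/len(T)
    n=p0.size; best=None
    d=np.zeros(n)
    for s in(6,3,1.5):
        r=minimize(cost,d,method="Nelder-Mead",options=dict(initial_simplex=np.vstack([d,d+np.eye(n)*s]),maxfev=350)); d=r.x
    return p0+d.reshape(p0.shape)*sc, r.fun
E
python3 - <<'E'
from fit import *
c,o=grab("wrist",["magenta_carton_mid","black_carton_mid"]); pickle.dump((c,o),open("v1.pkl","wb"))
E
python3 -m inch '[[[100,-30,0,40,0.3,-1,0.2],[100,-40,0,40,0,0,0],[100,0,0,0,0,0,0],[100,0,0,0,0,0,0]]]'
python3 - <<'E'
from fit import *
c,o=grab("wrist",["magenta_carton_mid","black_carton_mid"]); pickle.dump((c,o),open("v2.pkl","wb"))
save(c,"w4.png"); v=[pickle.load(open("v%d.pkl"%i,"rb")) for i in(1,2)]
n=["magenta_carton_mid","black_carton_mid"]
for s in([0,1],[0],[1]):
    p,f=fit([v[i][0] for i in s],[v[i][1][n[0]]|v[i][1][n[1]] for i in s],[[.455,.221,.069,79],[.494,.213,.069,79]]); print(s,p.round(4),round(f,3))
E
```

```text
magenta_carton_mid [0.69]
black_carton_mid [0.68]
time: 9.78
ee_pos: [0.5223, 0.1959, 0.2164]
tcp_rot: [-180.0, -0.1, 160.0]
wrist_force: [-0.3, -1.1, 0.2]
opening: 0.0855
grasp_force: 0.0
magenta_carton_mid [0.74]
black_carton_mid [0.97]
[0, 1] [[4.56300e-01 2.21500e-01 6.84000e-02 7.91666e+01]
 [4.95400e-01 2.13200e-01 7.03000e-02 7.96503e+01]] 0.05
[0] [[4.57500e-01 2.21200e-01 6.29000e-02 7.94499e+01]
 [4.98500e-01 2.12600e-01 6.09000e-02 8.01166e+01]] 0.036
[1] [[4.56000e-01 2.21500e-01 6.24000e-02 7.90715e+01]
 [4.95000e-01 2.13200e-01 7.17000e-02 7.94227e+01]] 0.03
```

View pics/w4.png

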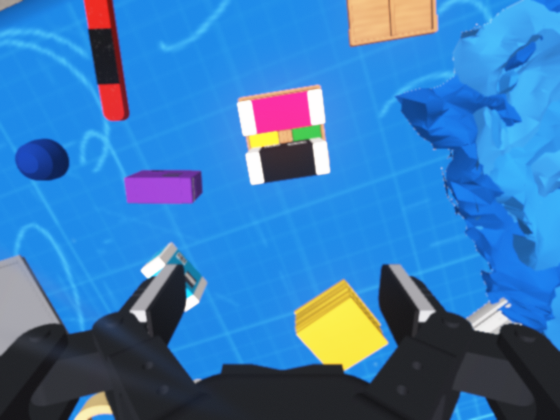

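The fit gives magenta at (456.3, 221.5, z 68) and black at (495.4, 213.2, z 70), tray centre (475.8, 217.4) and yaw about −11°. In the picture, green shows at (307,133) in the +y pocket and yellow at (263,139) in the −y pocket. Picking magenta.

```bash
python3 -c "
from h import *
plan(.4562,.2215,.12,169)"
```

```text
turn [ 0.1  0.  -8.9] then shift [69.8 12.1 97.5] | at [0.5224 0.1963 0.2175] [179.9   0.  160.1] q6 41.0 op 0.0853 gf 0.0
```

```bash
python3 -m inch '[[[100,0,0,0,0,0,-9],[100,35,6,20,0,0,0],[100,35,6,38,0,0,0],[100,0,0,38,0,0,0],[100,0,0,0,0,0,0],[100,0,0,0,0,0,0]]]'
python3 -c "
from h import *
plan(.4562,.2215,.053,169)"
```

```text
time: 10.68
ee_pos: [0.4567, 0.2213, 0.1221]
tcp_rot: [179.9, 0.1, 169.0]
wrist_force: [-0.1, 1.3, 0.5]
opening: 0.0856
grasp_force: 0.0
turn [0.1 0.1 0. ] then shift [ 0.5  0.1 69.1] | at [0.4567 0.2213 0.1221] [1.799e+02 1.000e-01 1.690e+02] q6 37.0 op 0.0856 gf 0.0
```

```bash
python3 -m inch '[[[100,0,0,30,0,0,0],[100,0,0,25,0,0,0],[100,0,0,14,0,0,0],[100,0,0,0,0,0,0],[0,0,0,0,0,0,0],[0,0,0,0,0,0,0],[0,0,0,0,0,0,0],[0,0,0,0,0,0,0]]]' 30
python3 -m inch '[[[0,0,0,0,0,0,0],[0,0,0,-10,0,0,0],[0,0,0,-20,0,0,0],[0,0,0,-30,0,0,0],[0,0,0,-30,0,0,0],[0,0,0,-20,0,0,0],[0,0,0,0,0,0,0]]]'
python3 -c "
from h import *
a=np.radians(-2.4)
for x in(35,-35): print(np.array([.578,-.181])+.001*x*np.array([np.cos(a),np.sin(a)]))
plan(.543,-.1795,.16,177)"
```

```text
time: 11.68
ee_pos: [0.4567, 0.2212, 0.0525]
tcp_rot: [179.9, 0.1, 169.0]
wrist_force: [-0.7, -0.3, 7.3]
opening: 0.0657
grasp_force: 34.4
time: 12.55
ee_pos: [0.4567, 0.2213, 0.1629]
tcp_rot: [179.9, 0.1, 169.0]
wrist_force: [0.1, 0.0, -1.8]
opening: 0.0657
grasp_force: 33.7
[ 0.6129693  -0.18246565]
[ 0.5430307  -0.17953435]
turn [ 0.1  0.1 -8. ] then shift [-107.1 -395.7    2.9] | at [0.4567 0.2213 0.1629] [1.799e+02 1.000e-01 1.690e+02] q6 37.0 op 0.0657 gf 33.7
```

Magenta is held. Carrying it to the grey tray.

```bash
python3 -m inch '[[[0,0,0,0,0,0,-8],[0,-15,-55,0,0,0,0],[0,-15,-57,0,0,0,0],[0,-15,-57,0,0,0,0],[0,-15,-57,0,0,0,0],[0,-15,-57,0,0,0,0],[0,-15,-57,0,0,0,0],[0,-17,-56,0,0,0,0]]]' >/dev/null
python3 -m inch '[[[0,0,0,40,0,0,0],[0,0,0,40,0,0,0],[0,0,0,0,0,0,0],[0,0,0,0,0,0,0]]]' >/dev/null
python3 -c "
from h import *
plan(.543,-.1795,.010,177.6)"
```

```text
turn [-0.  -0.  -0.5] then shift [-0.4  0.6 72. ] | at [ 0.5426 -0.1801  0.082 ] [-180.    -0.   177.1] q6 -15.0 op 0.0658 gf 34.0
```

```bash
python3 -m inch '[[[0,0,0,30,0,0,0],[0,0,0,25,0,0,0],[0,0,0,12,0,0,0],[0,0,0,3,0,0,0],[0,0,0,0,0,0,0]]]'
python3 -m inch '[[[0,0,0,1,0,0,0],[0,0,0,0,0,0,0]]]'
```

```text
time: 14.68
ee_pos: [0.5429, -0.1803, 0.0121]
tcp_rot: [-180.0, 0.0, 177.0]
wrist_force: [-0.6, -0.2, -1.4]
opening: 0.0657
grasp_force: 34.1
time: 14.92
ee_pos: [0.5425, -0.1802, 0.0104]
tcp_rot: [-180.0, -0.0, 177.0]
wrist_force: [-0.1, -0.5, -0.9]
opening: 0.0652
grasp_force: 34.1
```

```bash
python3 -m inch '[[[0,0,0,1.5,0,0,0],[0,0,0,0,0,0,0]]]'
python3 -m inch '[[[0,0,0,1,0,0,0],[0,0,0,0,0,0,0]]]'
```

```text
time: 15.18
ee_pos: [0.5425, -0.1802, 0.0086]
tcp_rot: [-180.0, -0.0, 177.0]
wrist_force: [1.1, -0.9, 0.8]
opening: 0.0656
grasp_force: 34.3
time: 15.42
ee_pos: [0.5425, -0.1802, 0.0085]
tcp_rot: [-180.0, 0.0, 177.0]
wrist_force: [-3.0, -0.3, 9.9]
opening: 0.0655
grasp_force: 35.3
```

Contact is at TCP z 8.6 mm, as expected. Opening, then going back for black.

```bash
python3 -m inch '[[[85,0,0,0,0,0,0],[95,0,0,0,0,0,0],[95,0,0,0,0,0,0],[95,0,0,-10,0,0,0],[95,0,0,-40,0,0,0],[95,0,0,-50,0,0,0],[95,0,0,-50,0,0,0],[95,0,0,0,0,0,0]]]'
python3 -c "
from h import *
plan(.4954,.2134,.12,169)"
```

```text
time: 16.42
ee_pos: [0.5442, -0.1807, 0.1626]
tcp_rot: [-179.9, 0.4, 177.0]
wrist_force: [0.5, -0.1, -0.8]
opening: 0.0815
grasp_force: 0.0
turn [-0.1  0.4  8. ] then shift [123.1 377.6  42.6] | at [ 0.5442 -0.1807  0.1626] [-179.9    0.4  177. ] q6 -15.0 op 0.0815 gf 0.0
```

```bash
python3 -m inch '[[[100,0,0,0,-0.1,0.4,8],[100,17,54,0,0,0,0],[100,17,54,0,0,0,0],[100,17,54,0,0,0,0],[100,18,54,0,0,0,0],[100,18,54,0,0,0,0],[100,18,54,0,0,0,0],[100,18,54,0,0,0,0]]]' >/dev/null
python3 -m inch '[[[100,0,0,20,0,0,0],[100,0,0,20,0,0,0],[100,0,0,0,0,0,0],[100,0,0,0,0,0,0]]]' >/dev/null
python3 -c "
from fit import *
c,o=grab('wrist',['black_carton_mid']); save(c,'w5.png')
plan(.4954,.2134,.053,169)"
```

```text
black_carton_mid [0.98]
turn [ 0.1 -0.4  0. ] then shift [-1.9 -0.7 66.7] | at [0.4937 0.2144 0.1197] [179.9  -0.4 169. ] q6 34.0 op 0.0853 gf 0.0
```

```bash
python3 -m inch '[[[100,-2,-0.7,25,0,-0.4,0],[100,0,0,25,0,0,0],[100,0,0,16,0,0,0],[100,0,0,0,0,0,0],[0,0,0,0,0,0,0],[0,0,0,0,0,0,0],[0,0,0,0,0,0,0],[0,0,0,0,0,0,0]]]' 30
python3 -m inch '[[[0,0,0,0,0,0,0],[0,0,0,-10,0,0,0],[0,0,0,-20,0,0,0],[0,0,0,-30,0,0,0],[0,0,0,-30,0,0,0],[0,0,0,-20,0,0,0],[0,0,0,0,0,0,0]]]'
python3 -c "
from h import *
plan(.613,-.1825,.16,177)"
```

```text
time: 19.02
ee_pos: [0.4954, 0.2134, 0.0537]
tcp_rot: [179.9, 0.0, 169.0]
wrist_force: [-0.7, -4.6, 5.1]
opening: 0.0657
grasp_force: 39.0
time: 19.9
ee_pos: [0.4956, 0.2139, 0.1645]
tcp_rot: [179.8, 0.1, 169.0]
wrist_force: [-1.1, 0.2, -1.2]
opening: 0.0653
grasp_force: 38.5
turn [ 0.2  0.1 -8. ] then shift [-138.  -389.7    4.5] | at [0.4956 0.2139 0.1645] [1.798e+02 1.000e-01 1.690e+02] q6 34.0 op 0.0653 gf 38.5
```

```bash
python3 -m inch '[[[0,0,0,0,0,0,-8],[0,-19,-55,0,0,0,0],[0,-19,-55,0,0,0,0],[0,-20,-56,0,0,0,0],[0,-20,-56,0,0,0,0],[0,-20,-56,0,0,0,0],[0,-20,-56,0,0,0,0],[0,-20,-56,0,0,0,0]]]' >/dev/null
python3 -m inch '[[[0,0,0,40,0,0,0],[0,0,0,40,0,0,0],[0,0,0,30,0,0,0],[0,0,0,25,0,0,0],[0,0,0,14,0,0,0],[0,0,0,3,0,0,0],[0,0,0,0,0,0,0]]]'
python3 -m inch '[[[0,0,0,1.5,0,0,0],[0,0,0,0,0,0,0]]]'
```

```text
time: 21.78
ee_pos: [0.6126, -0.183, 0.0104]
tcp_rot: [179.9, -0.0, 177.0]
wrist_force: [-0.2, 0.1, -1.1]
opening: 0.0658
grasp_force: 38.5
time: 22.02
ee_pos: [0.6128, -0.1832, 0.0091]
tcp_rot: [179.9, 0.0, 177.0]
wrist_force: [0.3, -0.3, -0.6]
opening: 0.0656
grasp_force: 38.5
```

```bash
python3 -m inch '[[[0,0,0,1,0,0,0],[0,0,0,0,0,0,0]]]'
python3 -m inch '[[[0,0,0,1,0,0,0],[0,0,0,0,0,0,0]]]'
```

```text
time: 22.28
ee_pos: [0.6128, -0.1831, 0.0091]
tcp_rot: [180.0, 0.0, 177.0]
wrist_force: [-2.0, 1.5, 8.3]
opening: 0.066
grasp_force: 39.4
time: 22.52
ee_pos: [0.6129, -0.1831, 0.0091]
tcp_rot: [180.0, 0.1, 177.0]
wrist_force: [-5.6, 1.4, 14.3]
opening: 0.0657
grasp_force: 40.3
```

```bash
python3 -m inch '[[[85,0,0,0,0,0,0],[100,0,0,0,0,0,0],[100,0,0,0,0,0,0],[100,0,0,-10,0,0,0],[100,0,0,-40,0,0,0],[100,0,0,-60,0,0,0],[100,0,0,-60,0,0,0],[100,0,0,-40,0,0,0]]]' >/dev/null
python3 -m inch '[[[100,0,0,0,0,0,9.8],[100,0,0,0,0,0,9.8],[100,0,0,0,0,0,9.8],[100,0,0,0,0,0,9.8],[100,0,0,0,0,0,9.8],[100,0,0,0,0,0,9.8],[100,0,0,0,0,0,9.8],[100,0,0,0,0,0,9.8]]]' >/dev/null
python3 -m inch '[[[100,0,0,0,0,0,9.8],[100,0,0,0,0,0,9.8],[100,0,0,0,0,0,0],[100,0,0,0,0,0,0]]]' >/dev/null
python3 -c "
from h import *
c=viewer.camera('wrist'); save(c,'w6.png'); plan(.48,.2,.22,79)"
```

```text
turn [-0.1 -0.1  0.2] then shift [ 350.9 -203.3   -3.1] | at [ 0.6126 -0.1833  0.2169] [-1.799e+02 -1.000e-01  7.920e+01] q6 84.0 op 0.0853 gf 0.0
```

View pics/w6.png

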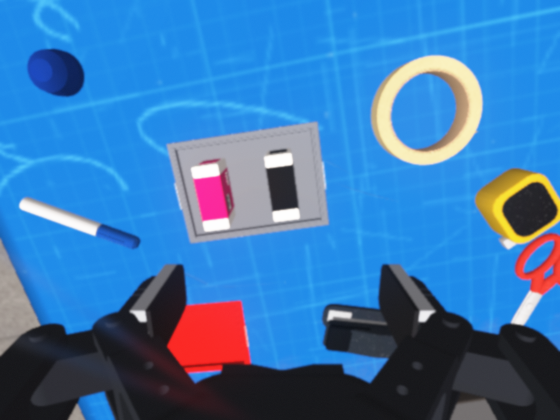

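Both cartons stand in the grey tray: magenta at (211,197), black at (282,187). On to the tray to look at green and yellow.

```bash
python3 -m inch '[[[100,50,-29,0,0,0,0],[100,50,-29,0,0,0,0],[100,50,-29,0,0,0,0],[100,50,-29,0,0,0,0],[100,50,-29,0,0,0,0],[100,50,-29,0,0,0,0],[100,51,-29,0,0,0,0],[100,0,0,0,0,0,0]]]' >/dev/null
python3 -m inch '[[[100,0,0,0,0,0,0]]]' >/dev/null
python3 - <<'E'
from fit import *
near=dict(green_carton_mid=[.4796,.237,.025],yellow_carton_mid=[.472,.198,.025])
n=list(near); c,o=grab('wrist',n,near); save(c,'w7.png'); pickle.dump((c,o),open("v3.pkl","wb"))
if len(o)==2: p,f=fit([c],[o[n[0]]|o[n[1]]],[[*near[k],-11] for k in n]); print(p.round(4),f)
plan(.4796,.237,.08,79)
E
```

```text
green_carton_mid [0.77]
yellow_carton_mid [0.61]
[[  0.4809   0.2366   0.0249 -10.938 ]
 [  0.4735   0.1976   0.0256 -10.7836]] 0.03172152919743554
turn [-0.1 -0.1 -0. ] then shift [ 37.3  -8.2 137.3] | at [0.4806 0.1988 0.2173] [-1.799e+02 -1.000e-01  7.900e+01] q6 123.0 op 0.085 gf 0.0
```

View pics/w7.png

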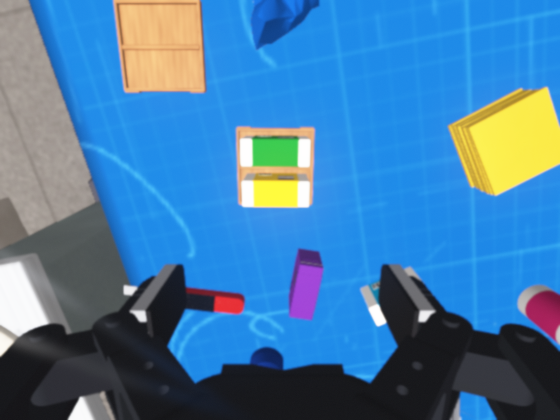

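Green at (275,152) and yellow at (275,190) sit squarely in their pockets. The fit puts green at (480.5, 236.7, z 25). Picking green.

```bash
python3 -m inch '[[[100,20,-4,40,0,0,0],[100,17,-3,50,0,0,0],[100,0,0,47,0,0,0],[100,0,0,0,0,0,0],[100,0,0,0,0,0,0]]]' >/dev/null
python3 -c "
from h import *
plan(.4805,.2367,.012,79)"
```

```text
turn [ 0.  -0.1 -0. ] then shift [-0.8 -0.5 70.3] | at [0.4812 0.2374 0.0823] [ 1.8e+02 -1.0e-01  7.9e+01] q6 127.0 op 0.0851 gf 0.0
```

```bash
python3 -m inch '[[[100,-0.8,-0.5,30,0,0,0],[100,0,0,25,0,0,0],[100,0,0,15,0,0,0],[100,0,0,0,0,0,0],[0,0,0,0,0,0,0],[0,0,0,0,0,0,0],[0,0,0,0,0,0,0],[0,0,0,0,0,0,0]]]' 30
python3 -m inch '[[[0,0,0,0,0,0,0],[0,0,0,-10,0,0,0],[0,0,0,-20,0,0,0],[0,0,0,-40,0,0,0],[0,0,0,-50,0,0,0],[0,0,0,-30,0,0,0],[0,0,0,0,0,0,0]]]'
python3 -c "
from h import *
plan(.471,-.366,.16,85.5)"
```

```text
time: 27.98
ee_pos: [0.4804, 0.2376, 0.012]
tcp_rot: [179.9, -0.2, 79.0]
wrist_force: [-0.3, -0.0, 7.0]
opening: 0.0658
grasp_force: 34.5
time: 28.85
ee_pos: [0.4806, 0.2375, 0.1635]
tcp_rot: [179.8, -0.2, 79.0]
wrist_force: [-0.7, 0.1, -0.4]
opening: 0.0658
grasp_force: 33.8
turn [ 0.2 -0.2 -6.5] then shift [-602.4   37.7    3.5] | at [0.4806 0.2375 0.1635] [179.8  -0.2  79. ] q6 127.0 op 0.0658 gf 33.8
```

```bash
python3 -m inch '[[[0,0,0,0,0.2,-0.2,-6.5],[0,-50,3,0,0,0,0],[0,-50,3,0,0,0,0],[0,-50,3,0,0,0,0],[0,-50,3,0,0,0,0],[0,-50,3,0,0,0,0],[0,-50,3,0,0,0,0],[0,-50,3,0,0,0,0]]]' >/dev/null
python3 -m inch '[[[0,-50,3,0,0,0,0],[0,-50,3,0,0,0,0],[0,-50,3,0,0,0,0],[0,-50,3,20,0,0,0],[0,-50,4,30,0,0,0],[0,0,0,30,0,0,0],[0,0,0,0,0,0,0]]]' >/dev/null
python3 -c "
from h import *
plan(.471,-.366,.015,85.5)"
```

```text
turn [-0.6 -0.1 -0. ] then shift [-2.4  3.8 62.8] | at [ 0.4674 -0.3634  0.0778] [-1.794e+02 -1.000e-01  8.550e+01] q6 57.0 op 0.0653 gf 33.9
```

```bash
python3 -m inch '[[[0,-2.4,3.8,25,-0.6,0,0],[0,0,0,25,0,0,0],[0,0,0,12,0,0,0],[0,0,0,0,0,0,0],[0,0,0,2,0,0,0],[0,0,0,0,0,0,0]]]'
python3 -m inch '[[[0,0,0,1,0,0,0],[0,0,0,0,0,0,0]]]'
```

```text
time: 31.48
ee_pos: [0.4735, -0.3673, 0.0182]
tcp_rot: [179.6, 0.2, 85.5]
wrist_force: [-0.2, -0.9, -0.8]
opening: 0.0653
grasp_force: 33.9
time: 31.72
ee_pos: [0.4731, -0.3672, 0.0165]
tcp_rot: [179.7, 0.1, 85.5]
wrist_force: [0.5, 0.9, -0.9]
opening: 0.0656
grasp_force: 33.9
```

```bash
python3 -m inch '[[[0,0,0,2,0,0,0],[0,0,0,0,0,0,0]]]'
python3 -m inch '[[[0,0,0,2,0,0,0],[0,0,0,0,0,0,0]]]'
python3 -m inch '[[[0,0,0,1,0,0,0],[0,0,0,0,0,0,0]]]'
```

```text
time: 31.98
ee_pos: [0.473, -0.367, 0.0141]
tcp_rot: [179.7, 0.1, 85.5]
wrist_force: [-0.7, 0.4, 0.3]
opening: 0.0656
grasp_force: 33.9
time: 32.22
ee_pos: [0.4731, -0.3671, 0.0123]
tcp_rot: [179.7, 0.1, 85.5]
wrist_force: [1.0, -0.0, -1.2]
opening: 0.0656
grasp_force: 33.9
time: 32.48
ee_pos: [0.4731, -0.3671, 0.0121]
tcp_rot: [179.6, 0.1, 85.5]
wrist_force: [-2.7, 1.6, 5.0]
opening: 0.066
grasp_force: 34.6
```

```bash
python3 -m inch '[[[85,0,0,0,0,0,0],[100,0,0,0,0,0,0],[100,0,0,0,0,0,0],[100,0,0,-10,0,0,0],[100,0,0,-40,0,0,0],[100,0,0,-60,0,0,0],[100,0,0,-60,0,0,0],[100,0,0,-20,0,0,0]]]' >/dev/null
python3 -m inch '[[[100,0,0,0,0.4,0,-10],[100,0,0,0,0,0,-10],[100,0,0,0,0,0,0],[100,0,0,0,0,0,0]]]' >/dev/null
python3 -c "
from h import *
plan(.58,.02,.21,106)
from fit import *
c,o=grab('wrist',['green_carton_mid']);save(c,'w8.png')
if o: print(fit([c],[o['green_carton_mid']],[[.471,-.366,.025,-5]]))"
```

```text
turn [-0.1  0.1 -0.7] then shift [341.9 210.4  -8.3] | at [ 0.472  -0.3666  0.2017] [-1.799e+02  1.000e-01  1.053e+02] q6 37.0 op 0.0854 gf 0.0
green_carton_mid [0.58]
(array([[ 0.47389681, -0.36841042,  0.0228057 , -4.70802053]]), np.float64(0.02292220113851995))
```

Green stands in the red tray at z ≈ 23 mm. Now cyan.

```bash
python3 -m inch '[[[100,49,30,0,0,0,0],[100,49,30,0,0,0,0],[100,49,30,0,0,0,0],[100,49,30,0,0,0,0],[100,49,30,0,0,0,0],[100,49,30,0,0,0,0],[100,48,30,0,0,0,0],[100,0,0,0,0,0,0]]]' >/dev/null
python3 -m inch '[[[100,0,0,0,0,0,0]]]' >/dev/null
python3 -c "
from fit import *
c,o=grab('wrist',['cyan_carton_mid'],{'cyan_carton_mid':[.5838,.045,.022]});save(c,'w9.png')
if o: print(fit([c],[o['cyan_carton_mid']],[[.5838,.045,.022,16]]))
plan(.5838,.045,.08,106)"
```

```text
cyan_carton_mid [0.69]
(array([[5.84803666e-01, 4.55006255e-02, 1.41745492e-02, 1.54788463e+01]]), np.float64(0.021000750026786696))
turn [-0.1  0.1 -0.6] then shift [ 25.5   8.6 120.3] | at [0.5826 0.0181 0.2003] [-1.799e+02  1.000e-01  1.054e+02] q6 76.0 op 0.0855 gf 0.0
```

View pics/w9.png

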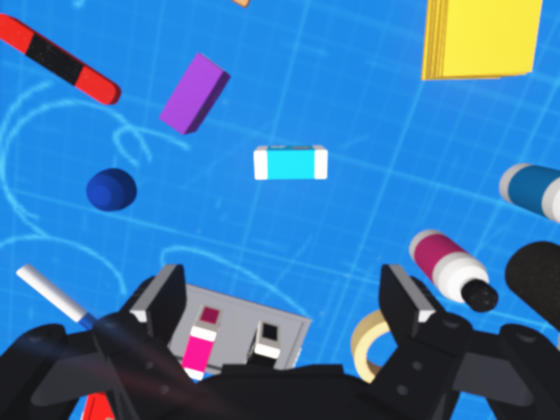

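Cyan is at (290,163), square to the gripper and clear of everything around it.

```bash
python3 -m inch '[[[100,13,5,40,0,0,0],[100,13,4,40,0,0,0],[100,0,0,40,0,0,0],[100,0,0,0,0,0,0],[100,0,0,0,0,0,0]]]' >/dev/null
python3 -c "
from fit import *
c,o=grab('wrist',['cyan_carton_mid'],{'cyan_carton_mid':[.5838,.045,.022]})
if o: print(fit([c],[o['cyan_carton_mid']],[[.5838,.045,.022,16]]))
plan(.5845,.0453,.01,105.5)"
```

```text
cyan_carton_mid [0.67]
(array([[ 0.58432054,  0.0453646 ,  0.01853676, 15.81209548]]), np.float64(0.02190181744632902))
turn [ 0.1  0.2 -0. ] then shift [-0.2 -1.  72.5] | at [0.5854 0.0458 0.0825] [179.9   0.2 105.5] q6 79.0 op 0.0854 gf 0.0
```

```bash
python3 -m inch '[[[100,-0.2,-1,30,0,0,0],[100,0,0,25,0,0,0],[100,0,0,17,0,0,0],[100,0,0,0,0,0,0],[0,0,0,0,0,0,0],[0,0,0,0,0,0,0],[0,0,0,0,0,0,0],[0,0,0,0,0,0,0]]]' 30
python3 -m inch '[[[0,0,0,0,0,0,0],[0,0,0,-10,0,0,0],[0,0,0,-20,0,0,0],[0,0,0,-40,0,0,0],[0,0,0,-50,0,0,0],[0,0,0,-30,0,0,0],[0,0,0,0,0,0,10],[0,0,0,0,0,0,10]]]'
python3 -m inch '[[[0,0,0,0,0,0,6.5],[0,0,0,0,0,0,0],[0,0,0,0,0,0,0]]]' >/dev/null
python3 -c "
from fit import *
plan(.480,.237,.16,79)"
```

```text
time: 37.02
ee_pos: [0.5842, 0.0457, 0.0097]
tcp_rot: [180.0, 0.2, 105.5]
wrist_force: [-0.5, -0.1, 5.9]
opening: 0.0653
grasp_force: 34.7
time: 38.02
ee_pos: [0.5837, 0.0461, 0.1593]
tcp_rot: [180.0, 0.1, 85.2]
wrist_force: [-0.3, -0.3, -0.7]
opening: 0.0655
grasp_force: 33.8
turn [-0.   0.2  0.2] then shift [ 167.7 -138.    -1.6] | at [0.5835 0.046  0.1584] [-180.     0.2   79.2] q6 105.0 op 0.0656 gf 33.8
```

```bash
python3 -m inch '[[[0,42,-34,0,0,0.2,0.2],[0,42,-34,0,0,0,0],[0,42,-35,0,0,0,0],[0,42,-35,0,0,0,0],[0,0,0,40,0,0,0],[0,0,0,30,0,0,0],[0,0,0,0,0,0,0],[0,0,0,0,0,0,0]]]' >/dev/null
python3 -c "
from fit import *
plan(.4803,.237,.015,79)"
```

```text
turn [ 0.  -0.1 -0.1] then shift [-0.7 -0.5 74.6] | at [0.481  0.2376 0.0896] [ 1.80e+02 -1.00e-01  7.89e+01] q6 127.0 op 0.0655 gf 33.9
```

```bash
python3 -m inch '[[[0,-0.7,-0.5,25,0,0,0],[0,0,0,25,0,0,0],[0,0,0,15,0,0,0],[0,0,0,7,0,0,0],[0,0,0,0,0,0,0],[0,0,0,2,0,0,0],[0,0,0,0,0,0,0]]]'
python3 -m inch '[[[0,0,0,1.5,0,0,0],[0,0,0,0,0,0,0]]]'
```

```text
time: 40.28
ee_pos: [0.48, 0.2371, 0.0147]
tcp_rot: [-180.0, -0.1, 78.8]
wrist_force: [0.3, -0.4, -0.6]
opening: 0.0657
grasp_force: 34.0
time: 40.52
ee_pos: [0.4798, 0.237, 0.0127]
tcp_rot: [-180.0, -0.0, 78.8]
wrist_force: [-0.8, 0.4, -0.2]
opening: 0.0655
grasp_force: 34.1
```

```bash
python3 -m inch '[[[0,0,0,1,0,0,0],[0,0,0,0,0,0,0]]]'
python3 -m inch '[[[85,0,0,0,0,0,0],[100,0,0,0,0,0,0],[100,0,0,0,0,0,0],[100,0,0,-10,0,0,0],[100,-10,0,-40,0,0,0],[100,-20,0,-50,0,0,0],[100,-10,0,-50,0,0,0],[100,0,0,-50,0,0,0]]]' >/dev/null
python3 -m inch '[[[100,0,0,0,0,0,0],[100,0,0,0,0,0,0]]]' >/dev/null
python3 - <<'E'
from fit import *
near=dict(cyan_carton_mid=[.4796,.237,.025],yellow_carton_mid=[.472,.198,.025])
n=list(near); c,o=grab('wrist',n,near); save(c,'w10.png')
if len(o)==2: p,f=fit([c],[o[n[0]]|o[n[1]]],[[*near[k],-11] for k in n]); print(p.round(4),f)
plan(.5425,-.1802,.16,177)
E
```

```text
time: 40.78
ee_pos: [0.4798, 0.2371, 0.0127]
tcp_rot: [-180.0, -0.1, 78.8]
wrist_force: [-3.5, -1.1, 8.0]
opening: 0.0657
grasp_force: 35.0
cyan_carton_mid [0.58]
yellow_carton_mid [0.63]
[[  0.4812   0.2382   0.0235 -11.0893]
 [  0.4732   0.1968   0.0243 -11.1111]] 0.03155366306365326
turn [ -0.1  -0.1 -98.2] then shift [ -90.5 -373.4   50.4] | at [0.4717 0.1975 0.2104] [-179.9    0.    78.8] q6 124.0 op 0.0848 gf 0.0
```

View pics/w10.png

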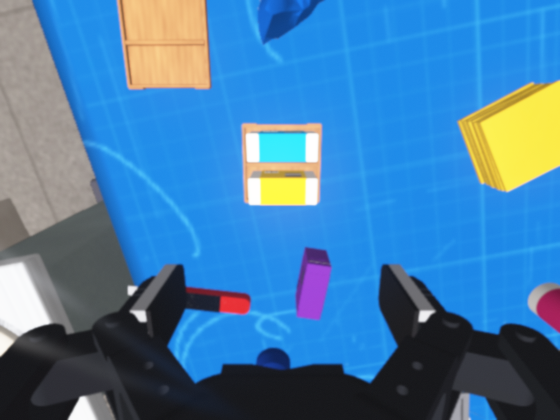

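Cyan at (283,147) is seated square beside yellow at (284,188). Fetching magenta.

```bash
python3 -m inch '[[[100,0,0,0,0,0,-9.8],[100,0,0,0,0,0,-9.8],[100,0,0,0,0,0,-9.8],[100,0,0,0,0,0,-9.8],[100,0,0,0,0,0,-9.8],[100,0,0,0,0,0,-9.8],[100,0,0,0,0,0,-9.8],[100,0,0,0,0,0,-9.8]]]' >/dev/null
python3 -m inch '[[[100,0,0,0,0,0,-9.8],[100,0,0,0,0,0,-10],[100,-13,-53,0,0,0,0],[100,-13,-53,0,0,0,0],[100,-13,-53,0,0,0,0],[100,-13,-53,0,0,0,0],[100,-13,-53,0,0,0,0],[100,-13,-53,0,0,0,0]]]' >/dev/null
python3 -m inch '[[[100,-13,-53,20,0,0,0],[100,0,0,0,0,0,0],[100,0,0,0,0,0,0]]]' >/dev/null
python3 - <<'E'
from fit import *
near=dict(magenta_carton_mid=[.5425,-.1802,.025],black_carton_mid=[.613,-.183,.025])
n=list(near); c,o=grab('wrist',n,near)
for k in o: p,f=fit([c],[o[k]],[[*near[k],87]]); print(k,p.round(4),f)
plan(.5425,-.1802,.08,177)
E
```

```text
magenta_carton_mid [0.65]
black_carton_mid [0.78]
magenta_carton_mid [[ 5.43200e-01 -1.78000e-01  2.29000e-02  8.70704e+01]] 0.008646003262642754
black_carton_mid [[ 6.16800e-01 -1.81000e-01  1.86000e-02  8.72395e+01]] 0.024597832287507115
turn [ 0.  -0.   0.1] then shift [  1.2  -3.8 111.8] | at [ 0.5439 -0.1765  0.1918] [180.   -0.  177.1] q6 -15.0 op 0.0854 gf 0.0
```

```bash
python3 -m inch '[[[100,1.2,-3,40,0,0,0],[100,0,0,40,0,0,0],[100,0,0,30,0,0,0],[100,0,0,0,0,0,0],[100,0,0,0,0,0,0]]]' >/dev/null
python3 -c "
from fit import *
plan(.5427,-.1799,.009,177)"
```

```text
turn [0.  0.1 0.1] then shift [ 0.4  0.2 74.1] | at [ 0.5431 -0.1801  0.0831] [1.800e+02 1.000e-01 1.771e+02] q6 -15.0 op 0.0854 gf 0.0
```

```bash
python3 -m inch '[[[100,0.4,0,30,0,0,0],[100,0,0,25,0,0,0],[100,0,0,19,0,0,0],[100,0,0,0,0,0,0],[0,0,0,0,0,0,0],[0,0,0,0,0,0,0],[0,0,0,0,0,0,0],[0,0,0,0,0,0,0]]]' 30
python3 -m inch '[[[0,0,0,0,0,0,0],[0,0,0,-10,0,0,0],[0,0,0,-20,0,0,0],[0,0,0,-40,0,0,0],[0,0,0,-50,0,0,0],[0,0,0,-40,0,0,0],[0,0,0,0,0,0,8],[0,0,0,0,0,0,0]]]'
python3 -c "
from fit import *
plan(.4562,.2215,.15,169)"
```

```text
time: 46.32
ee_pos: [0.5429, -0.1807, 0.0089]
tcp_rot: [180.0, 0.1, 177.0]
wrist_force: [-1.1, 0.3, 6.2]
opening: 0.0657
grasp_force: 34.9
time: 47.32
ee_pos: [0.5421, -0.1805, 0.168]
tcp_rot: [180.0, -0.0, 169.1]
wrist_force: [0.5, 0.3, -1.1]
opening: 0.0656
grasp_force: 34.2
turn [ 0.  -0.   0.1] then shift [161.  378.2  18. ] | at [ 0.5421 -0.1805  0.168 ] [180.   -0.  169.1] q6 -8.0 op 0.0656 gf 34.2
```

```bash
python3 -m inch '[[[0,23,54,0,0,0,0],[0,23,54,0,0,0,0],[0,23,54,0,0,0,0],[0,23,54,0,0,0,0],[0,23,54,0,0,0,0],[0,23,54,0,0,0,0],[0,23,54,0,0,0,0],[0,0,0,0,0,0,0]]]' >/dev/null
python3 -m inch '[[[0,0,0,30,0,0,0],[0,0,0,20,0,0,0],[0,0,0,0,0,0,0],[0,0,0,0,0,0,0]]]' >/dev/null
python3 -c "
from fit import *
plan(.4565,.2213,.055,169)"
```

```text
turn [ 0.  -0.   0.1] then shift [-0.3  0.5 63.4] | at [0.4561 0.2209 0.1184] [180.   -0.  169.1] q6 37.0 op 0.0654 gf 34.3
```

```bash
python3 -m inch '[[[0,-0.3,0.5,25,0,0,0],[0,0,0,25,0,0,0],[0,0,0,11,0,0,0],[0,0,0,0,0,0,0],[0,0,0,0,0,0,0]]]'
python3 -m inch '[[[0,0,0,1.5,0,0,0],[0,0,0,0,0,0,0]]]'
python3 -m inch '[[[0,0,0,1,0,0,0],[0,0,0,0,0,0,0]]]'
```

```text
time: 49.45
ee_pos: [0.4568, 0.222, 0.058]
tcp_rot: [179.9, 0.0, 169.0]
wrist_force: [-0.3, 1.2, 0.1]
opening: 0.0656
grasp_force: 34.3
time: 49.7
ee_pos: [0.4564, 0.2218, 0.0556]
tcp_rot: [179.9, -0.0, 169.0]
wrist_force: [0.3, 0.5, -1.1]
opening: 0.0655
grasp_force: 34.3
time: 49.95
ee_pos: [0.4561, 0.2217, 0.0541]
tcp_rot: [180.0, -0.1, 169.0]
wrist_force: [0.6, -0.3, -0.6]
opening: 0.0655
grasp_force: 34.3
```

```bash
python3 -m inch '[[[0,0,0,1,0,0,0],[0,0,0,0,0,0,0]]]'
python3 -m inch '[[[0,0,0,0.7,0,0,0],[0,0,0,0,0,0,0]]]'
```

```text
time: 50.2
ee_pos: [0.4561, 0.2218, 0.0531]
tcp_rot: [180.0, -0.1, 169.0]
wrist_force: [0.8, 0.1, -1.0]
opening: 0.0655
grasp_force: 34.3
time: 50.45
ee_pos: [0.4562, 0.2218, 0.0529]
tcp_rot: [180.0, -0.0, 169.0]
wrist_force: [-1.4, -1.1, 4.5]
opening: 0.0658
grasp_force: 34.8
```

```bash
python3 -m inch '[[[85,0,0,0,0,0,0],[100,0,0,0,0,0,0],[100,0,0,0,0,0,0],[100,0,0,-10,0,0,0],[100,0,0,-40,0,0,0],[100,0,0,-60,0,0,0],[100,0,0,0,0,0,-8],[100,0,0,0,0,0,0]]]' >/dev/null
python3 -c "
from fit import *
plan(.6135,-.183,.16,177)"
```

```text
turn [ 0.1  0.  -0. ] then shift [-177.9 -396.     3.5] | at [0.4565 0.2218 0.1635] [179.9   0.  177. ] q6 29.0 op 0.0854 gf 0.0
```

```bash
python3 -m inch '[[[100,-22,-49,0,0,0,0],[100,-22,-49,0,0,0,0],[100,-22,-49,0,0,0,0],[100,-22,-49,0,0,0,0],[100,-22,-50,0,0,0,0],[100,-22,-50,0,0,0,0],[100,-23,-50,0,0,0,0],[100,-23,-50,0,0,0,0]]]' >/dev/null
python3 -m inch '[[[100,0,0,40,0,0,0],[100,0,0,40,0,0,0],[100,0,0,0,0,0,0],[100,0,0,0,0,0,0]]]' >/dev/null
python3 - <<'E'
from fit import *
near=dict(black_carton_mid=[.613,-.183,.025])
n=list(near); c,o=grab('wrist',n,near); save(c,"w11.png")
for k in o: p,f=fit([c],[o[k]],[[*near[k],87]]); print(k,p.round(4),f)
plan(.6129,-.1831,.0095,177)
E
```

```text
black_carton_mid [0.93]
black_carton_mid [[ 6.14000e-01 -1.80900e-01  2.39000e-02  8.71094e+01]] 0.013348631555381463
turn [0.  0.1 0. ] then shift [ 1.5 -0.2 74.9] | at [ 0.6144 -0.183   0.0844] [1.80e+02 1.00e-01 1.77e+02] q6 -14.0 op 0.0857 gf 0.0
```

View pics/w11.png

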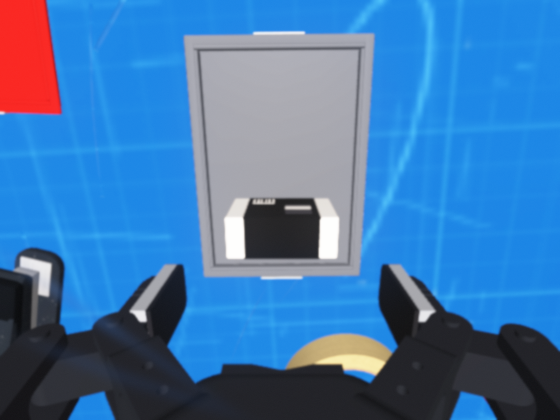

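Black at (282,229) stands upright where it was left, squarely between the fingers.

```bash
python3 -m inch '[[[100,1,-0.5,30,0,0,0],[100,0,0,25,0,0,0],[100,0,0,20,0,0,0],[100,0,0,0,0,0,0],[0,0,0,0,0,0,0],[0,0,0,0,0,0,0],[0,0,0,0,0,0,0],[0,0,0,0,0,0,0]]]' 30
python3 -m inch '[[[0,0,0,0,0,0,0],[0,0,0,-10,0,0,0],[0,0,0,-20,0,0,0],[0,0,0,-40,0,0,0],[0,0,0,-50,0,0,0],[0,0,0,-40,0,0,0],[0,0,0,0,0,0,8],[0,0,0,0,0,0,0]]]'
python3 -c "
from fit import *
plan(.4955,.2134,.15,169)"
```

```text
time: 54.05
ee_pos: [0.6133, -0.1836, 0.0087]
tcp_rot: [180.0, 0.1, 177.0]
wrist_force: [-0.7, 0.7, 5.3]
opening: 0.0654
grasp_force: 35.0
time: 55.05
ee_pos: [0.6127, -0.1835, 0.1686]
tcp_rot: [180.0, 0.0, 169.1]
wrist_force: [0.5, -0.9, -2.0]
opening: 0.0655
grasp_force: 34.3
turn [0.  0.  0.1] then shift [190.8 367.3  18.6] | at [ 0.6127 -0.1835  0.1686] [180.    0.  169.1] q6 -6.0 op 0.0655 gf 34.3
```

```bash
python3 -m inch '[[[0,27,52,0,0,0,0],[0,27,52,0,0,0,0],[0,27,52,0,0,0,0],[0,27,53,0,0,0,0],[0,27,53,0,0,0,0],[0,28,53,0,0,0,0],[0,28,53,0,0,0,0],[0,0,0,0,0,0,0]]]' >/dev/null
python3 -m inch '[[[0,0,0,30,0,0,0],[0,0,0,20,0,0,0],[0,0,0,0,0,0,0],[0,0,0,0,0,0,0]]]' >/dev/null
python3 -c "
from fit import *
plan(.4957,.2134,.055,169)"
```

```text
turn [ 0.1 -0.   0.1] then shift [-0.4 -0.3 63.4] | at [0.4953 0.2138 0.1184] [179.9  -0.  169.1] q6 34.0 op 0.0654 gf 34.3
```

```bash
python3 -m inch '[[[0,-0.4,-0.5,25,0,0,0],[0,0,0,25,0,0,0],[0,0,0,12,0,0,0],[0,0,0,1,0,0,0],[0,0,0,0,0,0,0]]]'
python3 -m inch '[[[0,0,0,1,0,0,0],[0,0,0,0,0,0,0]]]'
python3 -m inch '[[[0,0,0,1,0,0,0],[0,0,0,0,0,0,0]]]'
```

```text
time: 57.18
ee_pos: [0.4958, 0.2138, 0.0556]
tcp_rot: [179.9, 0.0, 169.0]
wrist_force: [1.4, -0.3, -0.7]
opening: 0.0658
grasp_force: 34.3
time: 57.42
ee_pos: [0.4955, 0.2138, 0.0539]
tcp_rot: [179.9, -0.0, 169.0]
wrist_force: [0.5, -0.1, -2.1]
opening: 0.0655
grasp_force: 34.3
time: 57.68
ee_pos: [0.4954, 0.2138, 0.0527]
tcp_rot: [179.9, -0.0, 169.0]
wrist_force: [-0.4, -0.2, 0.3]
opening: 0.0657
grasp_force: 34.4
```

```bash
python3 -m inch '[[[0,0,0,0.7,0,0,0],[0,0,0,0,0,0,0]]]'
python3 -m inch '[[[85,0,0,0,0,0,0],[100,0,0,0,0,0,0],[100,0,0,0,0,0,0],[100,0,0,-10,0,0,0],[100,0,0,-40,0,0,0],[100,-20,0,-60,0,0,0],[100,-40,0,-50,0,0,0],[100,0,0,0,0,0,0]]]'
python3 -m inch '[[[100,0,0,0,0,0,0],[100,0,0,0,0,0,0]]]' >/dev/null
python3 - <<'E'
from fit import *
n=["magenta_carton_mid","black_carton_mid"]
c,o=grab("wrist",n); save(c,"w12.png")
p,f=fit([c],[o[n[0]]|o[n[1]]],[[.455,.221,.069,79],[.494,.213,.069,79]]); print(p.round(4),f)
E
```

```text
time: 57.92
ee_pos: [0.4954, 0.2138, 0.0526]
tcp_rot: [179.9, 0.0, 169.0]
wrist_force: [-1.2, -1.0, 6.4]
opening: 0.0656
grasp_force: 35.2
time: 58.92
ee_pos: [0.5565, 0.2025, 0.2148]
tcp_rot: [179.7, 0.4, 169.0]
wrist_force: [-0.4, 0.0, -1.1]
opening: 0.0853
grasp_force: 0.0
magenta_carton_mid [0.83]
black_carton_mid [0.9]
[[4.55600e-01 2.23900e-01 6.67000e-02 7.84665e+01]
 [4.95900e-01 2.16300e-01 6.75000e-02 7.91751e+01]] 0.02495412149762566
```

View pics/w12.png

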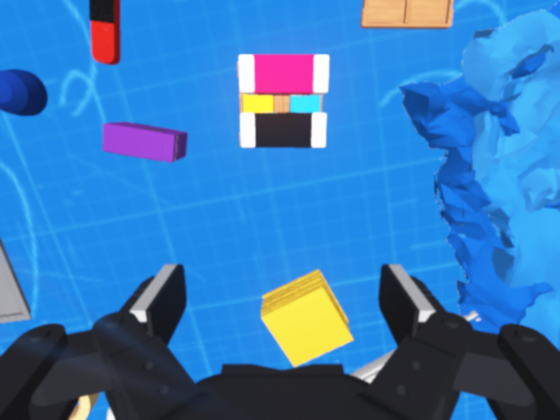

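Magenta at (284,73) and black at (283,130) lie crosswise over yellow and cyan, within about 3 mm of where they started and upright. Handing in.

```bash
python3 -c "
from workcell import bot
print(bot.job_done())"
```

```text
the job is handed in; nothing more can be done
None
```

I handed the job in: cyan is in the pocket beside yellow, green is in the red tray, and magenta and black are back crosswise within about 3 mm by the camera fit; the judge returned no verdict.

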